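# Put the garlic away and snap the slide lid home

### The arm

A 6-joint arm with a two-finger parallel gripper is mounted at the origin on a cart in front of the work surface, level with it; the furniture and walls round the work are solid. World frame = base frame: x ahead of the robot, y to its left, z up, the work surface at z = 0. Lengths are in m, angles in rad, forces in N, time in s.
With the tool pointing down it reaches from about 0.275 to 0.725 m from the base axis. Payload 15.9 kg.
Tool frame: the origin (TCP) lies midway between the tips of the shut fingers; the grasp point (between the pads) lies 19 mm behind it; z points along the fingers, y is the direction in which the jaws open and shut (so a half turn about z gives the same grasp; the last joint's range is limited). The gripper opens to 85 mm and grips with 20 to 120 N. Pads are 22 mm wide; open, the fingers measure 114 mm over their backs; the gripper's body (76 mm by 85 mm) begins 54 mm behind the grasp point. The pads swing forward as they close: fully open they stand 13 mm farther back than shut.
Start: joints at [1.31, 0.213, -0.034, 1.323, 0, 1.571], TCP at [0.129, 0.483, 0.231] pointing down, gripper open.
Joint ranges: [-2.98, 2.98], [-0.74, 1.72], [-1.14, 1.35], [-2.1, 2.04], [-1.57, 1.44], [-3.14, 3.14]. Speed limits (rad/s): [1.89, 1.89, 2.39, 2.57, 3.14, 3.14].

### API

Orientations are given as a unit quaternion [x, y, z, w].
In Python, from plant import * gives the robot as it stands.
- The arm moves only by the shell command python3 -m creep 'ROWS' [OPENING] [FORCE]. ROWS is JSON, a list of rows, each a list of 2 entries, a list of its own where there are three numbers: the shift along the tool's x, y, z in m, then the turn, a rotation vector about the tool's x, y, z in rad. In form: [[[tx, ty, tz], [rx, ry, rz]], ...]. A call has 1 to 5 rows; each row is the pose to reach, as a shift and turn from the pose commanded when the call began, along the tool's axes at that moment; what a row does not reach only later rows make up. A row lasts 1/8 s, in which the tool goes at most 62.5 mm and 10.7 degrees, less where a joint would pass 70% of its speed; a pose out of reach is approached as far as the arm can. A call with a gripper value outside its range is refused whole. OPENING is the opening, from 0 (shut) to 1 (fully open), set as the call begins (- or left out, the last holds). The fingers move at their own pace and stop on an object; FORCE is the grip in N (left out, the last holds). Time passes only in rows, so rows that repeat a pose let the fingers close. It gives the time, the measured TCP pose, the force and the opening at its end, in the units of the state.
- state(): the state, without advancing time (a new reading comes with each control period).
- grab_frame(name): name is "scene" or "top"; returns a dict with "color" (400x640x3 uint8, blue, green, red), "z_map" (400x640 float32, m along the optical axis (not along the pixel's ray), 0 where there is no reading), "K" (3x3 intrinsics, pixels), "world_to_cam" (4x4, takes a point from world to camera coordinates). Camera axes: x right, y up, looking along -z (the intrinsics and any distortion apply to the point x, -y, -z); pixel columns grow to the right and rows downward; lengths in m; the calibration is good to about 2 mm. A picture is of the moment at which its call begins.
- close_job(): hands the job in, once; it reports no verdict.
The state is a dict: "t": time; "q": joint angles; "joint_velocities": joint speeds; "joint_torque": joint torques, N m; "tcp_pos": TCP position; "ee_rot": TCP orientation; "contact_force": force on the tool from outside, world axes, zero at the start; "torque": the same for the moment, N m; "gripper_width": opening from 0.0 (shut) to 1.0 (fully open).
Only numpy, scipy, OpenCV 4.12 (cv2) and the standard library are available. Lean on these libraries where they do the work, as an engineer would, in place of code of your own. Each camera call takes 0.05 s, during which the arm holds its last target.

### The job

Put the garlic bulb down inside the open wooden keeper (set it in, do not let it fall in from above the rim). Then fit the loose wooden lid, rounded nose first, into the grooves at the keeper's open mouth and slide it along until it has gone over the small sprung ridge near the closed end and has snapped fully home at the stop, without ramming it. The catch sits a few millimetres nearer or farther each time, so feel for it. Leave the tin, the tumbler and the jam jar where they stand.

Things in the scene. Friction and masses are not known exactly. Their poses are not given: they have to be found in the camera images.
- keeper: Plain wooden slide-lid box, fixed, 112 (x) x 160 (y) x 75 (z) mm; side walls 12, end walls 10, floor 6 mm thick, inside 88 mm wide. Origin: centre of its underside; z up. The open mouth is the +y end, the closed end -y; the lid slides in toward -y. The mouth wall and the ledges the lid slides on are 62 mm high. At the closed end sits the catch: a stop for the nose and, before it, a sprung ridge.
- keeper_mouth (a point): Middle of the top of the mouth wall's outer face, at (0, +80, 62) mm in the keeper, axes as the keeper. Cheeks beside the ledges guide the lid: 102.6 mm apart, flared to about 107 mm over the last 25 mm at the mouth. Here the channel is open above for 45 mm, so the lid's nose can be laid on the ledges from above.
- keeper_lips (a point): Middle between the front ends of the two lips, at (0, +35, 69.5) mm in the keeper, axes as the keeper. From here to the closed end the lips overhang the lid's edges: undersides 69.5 mm high (a 7.5 mm slot for the 6 mm lid), tops 75 mm, 86 mm wide gap between them for the finger bar.
- ridge (a joint): How far the catch's wooden ridge is pressed down (m; 0 = up, 0.004 at most). It is 60 mm long across x, rounded, 3.2 mm above the ledges, 13 mm in front of the stop, sprung (2.4 N at rest, 1.2 N more per mm). The nose meets it about 18 mm before home; it takes roughly 3 to 12 N of push to force the lid over. It then snaps up into the groove under the lid; with the nose on top it is pressed 1 to 3 mm.
- keeper_in (a point): Point on the keeper's inner floor, 6 mm above its underside, in the middle of the free space for the garlic (free 88 mm across x, at least 98 mm along y). Axes as the keeper.
- keeper_home (a point): Where the lid's origin would lie, fully home, with the catch in the middle of its range: at (0, +9, 62) mm in the keeper. Axes as the keeper. The true home lies up to 4 mm to either side along y, as the catch is set, so it has to be felt.
- lid: Loose wooden lid, 100 (x) x 146 (y) x 6 (z) mm, 0.13 kg, lying flat. Origin: on its underside, midway across, 75 mm behind the nose tip and 71 mm before the tail; z up. The nose, at -y, is a rounded edge, 92 mm wide, and goes in first; behind it a cross groove, 3.5 mm deep, runs under the lid from y = -69 to -55 mm, ending in a square step. The tail is the +y end.
- lid_bar (a point): Centre of the top of the lid's finger bar: 25 mm above the lid's underside, 20 mm from the lid's origin toward the tail (+y). The bar is 56 mm long (x), 12 mm thick (y) and stands 19 mm above the lid's top face. Axes as the lid.
- garlic: Garlic bulb, 48 x 50 mm and 51 mm high, 0.024 kg, widest at about 20 mm height. Origin: centre of its underside; z up.
- tin_small: Bystander: tin 75 mm across, 58 mm high. Origin: centre of underside.
- tumbler: Bystander: glass 81 mm across, 93 mm high. Origin: centre of underside.
- jam_jar: Bystander: jar 71 mm across, 110 mm high. Origin: centre of underside.
There are look-alikes about, which are no part of the job. There is more than one size of the lid; the job needs the larger. Leave any pink look-alike of the garlic alone.

How it is judged:
By the outcome, as a careful person would: the job done as asked, in the order asked, and still so for the second after the job is handed in, with the robot touching nothing.
It also fails if it takes over 67 s, if anything falls off the work surface, if the arm or the gripper's body presses on something with over 40 N, if the wrist force passes 120 N, or if a joint passes its speed limit or range.

## Working session

There is one attempt and no reset: what is moved stays moved. The work goes in short steps, Python scripts to look and compute and a shell command to move; the robot and the scene stay as the last step left them, time stands still between calls to the robot, and variables do not carry over. Pictures are saved under pics/ and viewed, and the job is handed in when it is done.

```bash
ls; mkdir -p pics; python3 - <<'E'
from plant import *
import cv2
print(state())
for n in ("scene","top"):
    f=grab_frame(n); cv2.imwrite(f"pics/{n}0.png",f["color"]); print(n,f["K"],f["world_to_cam"])
    import numpy as np; np.savez(f"/tmp/{n}0.npz",**f)
E
```

```text
pics
{'t': 0.0, 'q': array([ 1.31002027e+00,  2.13330461e-01, -3.50459115e-02,  1.32348405e+00,
       -1.06785138e-05,  1.57077263e+00]), 'joint_velocities': array([ 0.00107802, -0.00032103, -0.00035379, -0.00096724,  0.00100342,
       -0.00087372]), 'joint_torque': array([-5.15741733e-03, -6.86162066e+01,  4.87123668e+01,  1.75031269e-02,
       -2.42053266e-04,  7.04095427e-06]), 'tcp_pos': array([0.12883404, 0.48277779, 0.23083423]), 'ee_rot': array([ 1.30007119e-01,  9.91512918e-01, -5.28223060e-04, -6.38883378e-05]), 'contact_force': array([ 0.44226946, -0.48434783,  0.44710216]), 'torque': array([-0.01016933,  0.02536819, -0.02643685]), 'gripper_width': 0.9963579347030297}
scene [[476.63522333   0.         321.48836179]
 [  0.         476.63522333 198.44834515]
 [  0.           0.           1.        ]] [[ 0.64043448 -0.76801203 -0.00109736 -0.31309592]
 [ 0.37366341  0.31034374  0.87410664 -0.2671077 ]
 [-0.67098386 -0.56021807  0.48573282 -0.99799033]
 [ 0.          0.          0.          1.        ]]
top [[422.96079478   0.         325.32585339]
 [  0.         422.96079478 198.64791338]
 [  0.           0.           1.        ]] [[ 0.15035852 -0.98861589  0.00556301 -0.05209288]
 [ 0.96587723  0.14809585  0.21248244 -0.5264847 ]
 [-0.21088738 -0.02657536  0.97714905 -0.94782039]
 [ 0.          0.          0.          1.        ]]
```

View pics/scene0.png

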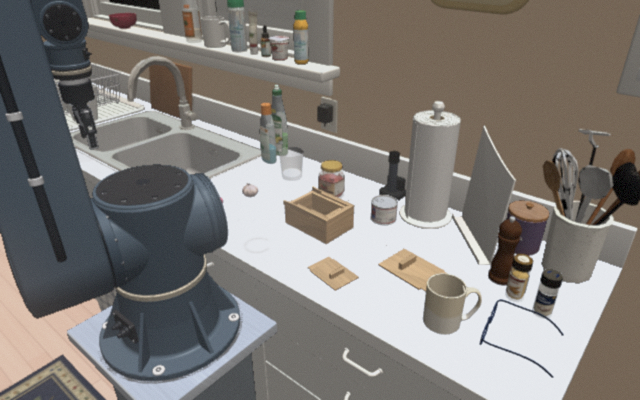

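View pics/top0.png

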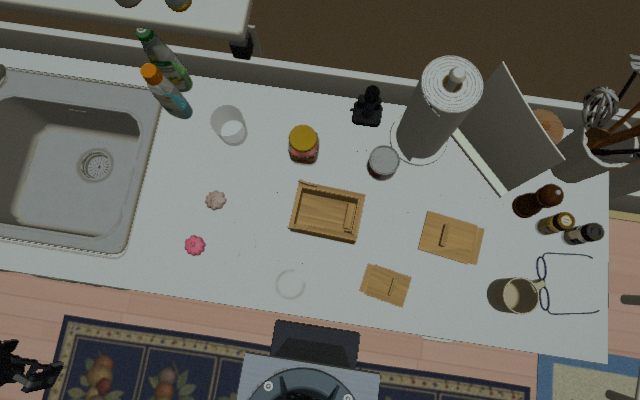

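```bash
python3 - <<'E'
import cv2,numpy as np
t=cv2.imread('pics/top0.png'); s=cv2.imread('pics/scene0.png')
a=cv2.resize(t[170:320,270:500],None,fx=3.4,fy=3.4,interpolation=cv2.INTER_CUBIC)
cv2.imwrite('pics/z1.png',a)
b=cv2.resize(s[150:300,230:460],None,fx=3.4,fy=3.4,interpolation=cv2.INTER_CUBIC)
cv2.imwrite('pics/z2.png',b)
E
```

```text
(no output)
```

View pics/z1.png

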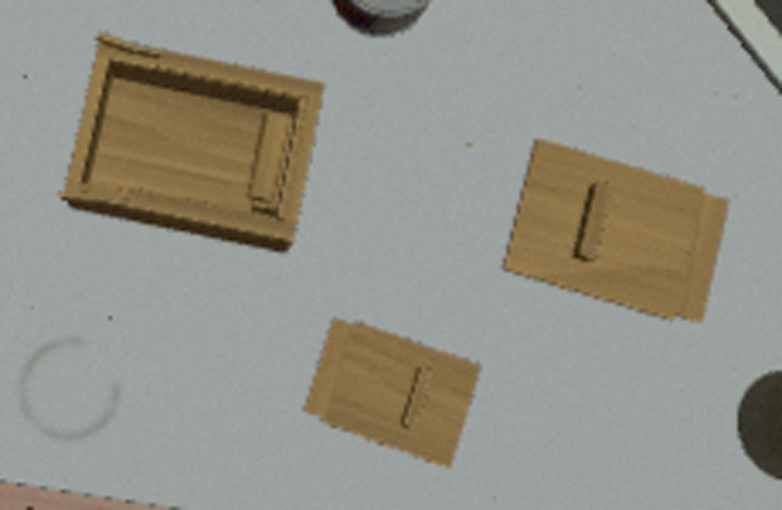

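View pics/z2.png

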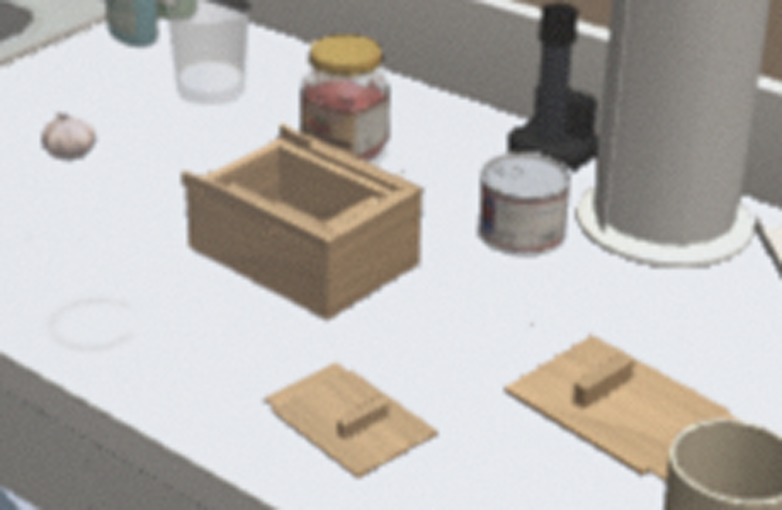

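```bash
cat > h.py <<'E'
import numpy as np,cv2
def cloud(f):
    z=f["z_map"];K=f["K"];T=f["world_to_cam"]
    v,u=np.mgrid[0:z.shape[0],0:z.shape[1]]
    x=(u-K[0,2])/K[0,0]*z; y=-(v-K[1,2])/K[1,1]*z
    P=np.stack([x,y,-z],-1)
    Ti=np.linalg.inv(T)
    W=P@Ti[:3,:3].T+Ti[:3,3]; W[z<=0]=np.nan
    return W
def ray(f,uv,h):
    K=f["K"];Ti=np.linalg.inv(f["world_to_cam"]); uv=np.atleast_2d(uv).astype(float)
    d=np.stack([(uv[:,0]-K[0,2])/K[0,0],-(uv[:,1]-K[1,2])/K[1,1],-np.ones(len(uv))],-1)@Ti[:3,:3].T
    o=Ti[:3,3]; return o+d*((h-o[2])/d[:,2])[:,None]
def proj(f,P):
    P=np.atleast_2d(P);C=P@f["world_to_cam"][:3,:3].T+f["world_to_cam"][:3,3]
    K=f["K"]; return np.stack([K[0,0]*C[:,0]/-C[:,2]+K[0,2],K[1,1]*-C[:,1]/-C[:,2]+K[1,2]],-1)
E
python3 - <<'E'
from h import *
np.set_printoptions(precision=4,suppress=True)
f=dict(np.load('/tmp/top0.npz')); W=cloud(f)
hsv=cv2.cvtColor(f["color"],cv2.COLOR_BGR2HSV)
m=((hsv[...,0]>8)&(hsv[...,0]<28)&(hsv[...,1]>70)).astype(np.uint8)
def big(x0,y0,x1,y1,m):
    k=np.zeros_like(m);k[y0:y1,x0:x1]=m[y0:y1,x0:x1]
    n,l,s,c=cv2.connectedComponentsWithStats(k); i=1+s[1:,4].argmax(); return (l==i)
lid=big(410,200,495,275,m); print('lid px',lid.sum(), 'z', np.nanmedian(W[lid][:,2]))
# lid outline minarearect at z=.006
c=max(cv2.findContours(lid.astype(np.uint8),cv2.RETR_EXTERNAL,cv2.CHAIN_APPROX_NONE)[0],key=len)[:,0]
P=ray(f,c,0.006)[:,:2]
r=cv2.minAreaRect((P*1000).astype(np.float32)); print('lid rect',r, cv2.boxPoints(r))
bar=lid&(W[...,2]>0.017); print('bar',bar.sum(),W[bar].mean(0), cv2.minAreaRect((W[bar][:,:2]*1000).astype(np.float32)))
reg=np.zeros_like(lid);reg[175:250,280:375]=1
zk=W[...,2]
for lo,hi in((.07,.085),(.055,.067)):
    k=reg&(zk>lo)&(zk<hi); pts=W[k]; r=cv2.minAreaRect((pts[:,:2]*1000).astype(np.float32)); print('keep',lo,k.sum(),np.nanmedian(pts[:,2]),r,cv2.boxPoints(r))
g=np.zeros_like(lid);g[185:215,200:232]=1; k=g&(zk>.012); print('garlic',k.sum(),W[k].mean(0),W[k].min(0),W[k].max(0))
# surface check
print('table z',np.nanmedian(zk[255:275,330:350]))
E
```

```text
lid px 2363 z 0.0072248952789364385
lid rect ((488.643798828125, -289.8553466796875), (145.0519561767578, 99.31564331054688), 81.81208801269531) [[ 429.163  -354.5698]
 [ 527.4662 -368.7143]
 [ 548.1246 -225.1409]
 [ 449.8214 -210.9964]]
bar 132 [ 0.4916 -0.268   0.0251] ((491.64471435546875, -268.4313049316406), (12.92516040802002, 55.382293701171875), 82.5042953491211)
keep 0.07 892 0.07592549896618422 ((498.02593994140625, 19.707298278808594), (159.2545623779297, 117.34568786621094), 86.57424926757812) [[434.6998 -56.2717]
 [551.8358 -63.2837]
 [561.3521  95.6863]
 [444.2161 102.6983]]
keep 0.055 573 0.06307539919578264 ((497.62884521484375, 21.621288299560547), (157.86093139648438, 112.87405395507812), 87.53184509277344) [[437.8451 -54.8055]
 [550.6144 -59.6664]
 [557.4126  98.0481]
 [444.6432 102.9089]]
garlic 299 [0.4899 0.2921 0.0341] [0.4682 0.2706 0.0168] [0.5164 0.319  0.0531]
table z 0.0007840828584426696
```

```bash
python3 - <<'E'
from h import *
np.set_printoptions(precision=4,suppress=True)
for n,reg in (('top',(280,170,375,255)),('scene',(275,180,365,245))):
    f=dict(np.load(f'/tmp/{n}0.npz')); W=cloud(f); print(n,'cam',np.linalg.inv(f["world_to_cam"])[:3,3])
    x0,y0,x1,y1=reg; zk=W[...,2]; M=np.zeros(zk.shape,bool); M[y0:y1,x0:x1]=1
    k=M&(zk>.071)&(zk<.082)
    k2=M&(zk>.057)&(zk<.068)
    img=np.full((600,500,3),255,np.uint8)
    for kk,c in((k,(0,0,255)),(k2,(255,0,0))):
        for p in W[kk]: 
            # plot: col = -y , row=-x
            u=int((0.14-p[1])*2400);v=int((0.60-p[0])*2400)
            if 0<=u<500 and 0<=v<600: cv2.circle(img,(u,v),2,c,-1)
    for i in range(0,500,48): cv2.line(img,(i,0),(i,8),0,1)
    cv2.imwrite(f'pics/k_{n}.png',img[:500])
a=cv2.imread('pics/k_top.png');b=cv2.imread('pics/k_scene.png')
cv2.imwrite('pics/k.png',cv2.resize(np.hstack([a,b]),(800,400)))
E
```

```text
top cam [0.3165 0.0013 1.0383]
scene cam [-0.3693 -0.7167  0.7179]
```

View pics/k.png

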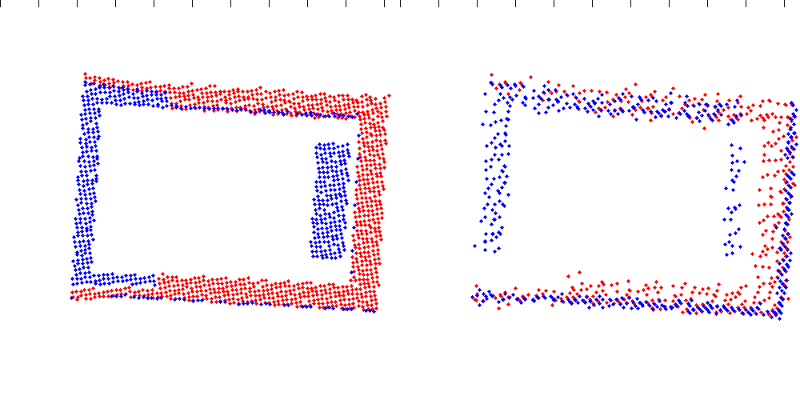

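```bash
python3 - <<'E'
from h import *
np.set_printoptions(precision=4,suppress=True)
f=dict(np.load('/tmp/top0.npz')); W=cloud(f); zk=W[...,2]; M=np.zeros(zk.shape,bool); M[170:255,280:375]=1
R=W[M&(zk>.071)&(zk<.082)]; B=W[M&(zk>.057)&(zk<.068)]
def edge(P,along,val,lo,hi,ext,n=16):
    bs=np.linspace(lo,hi,n+1);X=[];Y=[]
    for a,b in zip(bs[:-1],bs[1:]):
        q=P[(P[:,along]>=a)&(P[:,along]<b)]
        if len(q)>0: X.append((a+b)/2);Y.append(getattr(q[:,val],ext)())
    X=np.array(X);Y=np.array(Y)
    p=np.polyfit(X,Y,1)
    for _ in range(3):
        r=Y-np.polyval(p,X);g=abs(r)<2*np.median(abs(r))+1e-4;p=np.polyfit(X[g],Y[g],1)
    return p,np.std(Y[g]-np.polyval(p,X[g]))
for nm,a in (('far',edge(R,1,0,-.05,.09,'max')),('near',edge(R,1,0,-.045,.095,'min')),('closed',edge(R,0,1,.445,.54,'min')),('mouth',edge(B,0,1,.45,.55,'max')),('mouthin',edge(B[B[:,1]>.07],0,1,.465,.53,'min')),('closedin',edge(R[R[:,1]<-.03],0,1,.465,.53,'max'))):
    print(nm,a[0],np.degrees(np.arctan(a[0][0])),'rms',a[1])
# far centre-line
far=edge(R,1,0,-.05,.09,'max')[0];near=edge(R,1,0,-.045,.095,'min')[0]
print('at y=.02 far/near',np.polyval(far,.02),np.polyval(near,.02))
cl=edge(R,0,1,.445,.54,'min')[0];mo=edge(B,0,1,.45,.55,'max')[0]
print('at x=.498 closed/mouth',np.polyval(cl,.498),np.polyval(mo,.498))
# inner edges of the mouth cheeks / catch strip
s=B[B[:,1]<0]; print(cv2.minAreaRect((s[:,:2]*1000).astype(np.float32)),np.median(s[:,2]))
E
```

```text
far [0.0732 0.5531] 4.184832267506731 rms 0.0002835649695025
near [0.0547 0.4412] 3.1310856143087284 rms 0.00014726229889050208
closed [-0.055  -0.0317] -3.146430370855789 rms 0.0005938156677286744
mouth [-0.0561  0.1278] -3.209101804181055 rms 0.00024218087392506777
mouthin [-0.0617  0.1215] -3.5282731871164272 rms 0.0005868719261385678
closedin [-0.0715 -0.0104] -4.088627803495115 rms 0.0005791661486740859
at y=.02 far/near 0.5545710203667507 0.4423089895831756
at x=.498 closed/mouth -0.05905410563427796 0.09992130973667954
((529.413818359375, -32.45085144042969), (67.38249969482422, 182.401123046875), 82.77399444580078) 0.06390518674691337
```

```bash
cat > go.py <<'E'
import sys
from plant import *
import numpy as np
from scipy.spatial.transform import Rotation as Ro
def go(x,y,z,yaw,show=True):
    """yaw: deg of tool-y in world, tool pointing down"""
    s=state(); R=Ro.from_quat(s['ee_rot']); p=np.array(s['tcp_pos'])
    t=np.radians(yaw); Y=np.array([np.cos(t),np.sin(t),0]);Z=np.array([0,0,-1.]);X=np.cross(Y,Z)
    T=Ro.from_matrix(np.stack([X,Y,Z],1))
    sh=R.inv().apply(np.array([x,y,z])-p); rv=(R.inv()*T).as_rotvec()
    print('t',round(s['t'],2),'p',p.round(4),'F',np.round(s['contact_force'],1),'w',round(s['gripper_width'],3))
    print('shift',sh.round(4),'norm',np.linalg.norm(sh).round(3),'rot',rv.round(4),'deg',np.degrees(rv).round(2))
if __name__=='__main__': go(*map(float,sys.argv[1:5]))
E
python3 go.py .492 .2945 .12 86.5
```

```text
t 0.1 p [0.1288 0.4828 0.2309] F [0.3 0.1 0.4] w 1.003
shift [-0.3994 -0.0882  0.111 ] norm 0.424 rot [-1.000e-03 -1.000e-04 -1.997e-01] deg [-5.000e-02 -1.000e-02 -1.144e+01]
```

```bash
python3 -m creep '[[[-0.399,-0.088,0.08],[0,0,-0.2]],[[-0.399,-0.088,0.08],[0,0,-0.2]],[[-0.399,-0.088,0.08],[0,0,-0.2]],[[-0.399,-0.088,0.1],[0,0,-0.2]],[[-0.399,-0.088,0.1],[0,0,-0.2]]]' 1; python3 go.py .492 .2945 .1 86.5
```

```text
t: 0.72
tcp_pos: [0.3946, 0.3451, 0.1621]
ee_rot: [0.03, 1.0, 0.0, -0.0]
contact_force: [0.0, 1.9, 0.3]
gripper_width: 1.001
t 0.72 p [0.3946 0.3451 0.1621] F [0.  1.9 0.3] w 1.001
shift [-0.1003 -0.0446  0.0621] norm 0.126 rot [ 0.0001 -0.      0.0002] deg [ 0.   -0.    0.01]
```

```bash
python3 -m creep '[[[-0.1,-0.045,0.06],[0,0,0]],[[-0.1,-0.045,0.06],[0,0,0]],[[-0.1,-0.045,0.06],[0,0,0]],[[-0.1,-0.045,0.06],[0,0,0]]]'; python3 go.py .492 .2945 .003 86.5; python3 - <<'E'
from plant import *
from h import *
f=grab_frame("top"); cv2.imwrite("pics/t1.png",cv2.resize(f["color"][130:280,130:360],None,fx=3,fy=3))
E
```

```text
t: 1.23
tcp_pos: [0.4898, 0.2953, 0.1025]
ee_rot: [0.031, 1.0, -0.0, -0.0]
contact_force: [-0.5, 1.0, 0.6]
gripper_width: 1.0
t 1.23 p [0.4898 0.2953 0.1025] F [-0.5  1.   0.6] w 1.0
shift [-0.0023 -0.0007  0.0995] norm 0.1 rot [-0.0003 -0.0008 -0.0002] deg [-0.02 -0.04 -0.01]
```

View pics/t1.png

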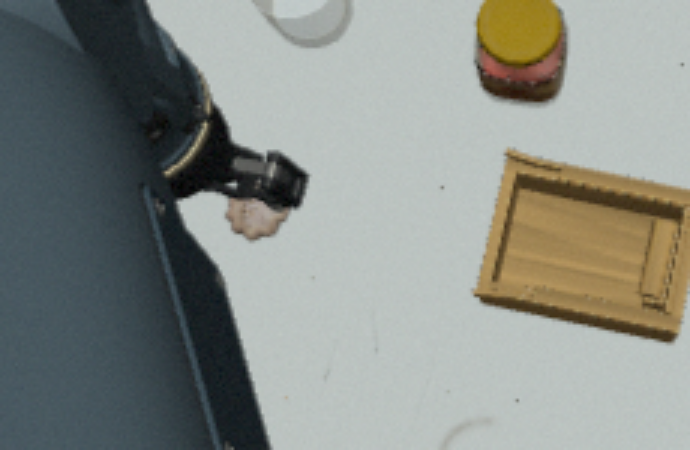

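The picture shows the gripper over the garlic (about pixel (215,200) in the frame), with the pink bulb out of the way. Going down.

```bash
python3 -m creep '[[[-0.002,-0.001,0.05],[0,0,0]],[[-0.002,-0.001,0.08],[0,0,0]],[[-0.002,-0.001,0.099],[0,0,0]],[[-0.002,-0.001,0.099],[0,0,0]]]' 1; python3 -m creep '[[[0,0,0],[0,0,0]],[[0,0,0],[0,0,0]],[[0,0,0],[0,0,0]],[[0,0,0],[0,0,0]]]' 0 20;  python3 -m creep '[[[0,0,0],[0,0,0]],[[0,0,0],[0,0,0]]]'
```

```text
t: 1.78
tcp_pos: [0.4908, 0.2948, 0.0034]
ee_rot: [0.03, 1.0, -0.0, -0.001]
contact_force: [-0.6, -0.1, -0.1]
gripper_width: 0.999
t: 2.28
tcp_pos: [0.4927, 0.295, 0.005]
ee_rot: [0.03, 1.0, 0.001, 0.001]
contact_force: [-2.6, 0.5, 10.0]
gripper_width: 0.563
t: 2.52
tcp_pos: [0.4927, 0.295, 0.005]
ee_rot: [0.03, 1.0, 0.001, 0.001]
contact_force: [-3.0, 1.7, 10.1]
gripper_width: 0.561
```

```bash
python3 -m creep '[[[0,0,-0.03],[0,0,0]],[[0,0,-0.08],[0,0,0]],[[0,0,-0.14],[0,0,0]],[[0,0,-0.14],[0,0,0]]]'; python3 go.py .4995 .0385 .15 86.5; python3 - <<'E'
from plant import *
from h import *
f=grab_frame("scene"); cv2.imwrite("pics/s1.png",cv2.resize(f["color"][50:250,180:410],None,fx=3,fy=3))
E
```

```text
t: 3.02
tcp_pos: [0.4944, 0.2957, 0.149]
ee_rot: [0.03, 1.0, 0.002, 0.004]
contact_force: [-0.0, 1.2, -0.8]
gripper_width: 0.562
t 3.02 p [0.4944 0.2957 0.149 ] F [-0.   1.2 -0.8] w 0.562
shift [-0.0207 -0.2564 -0.002 ] norm 0.257 rot [0.0047 0.0069 0.0003] deg [0.27 0.4  0.02]
```

View pics/s1.png

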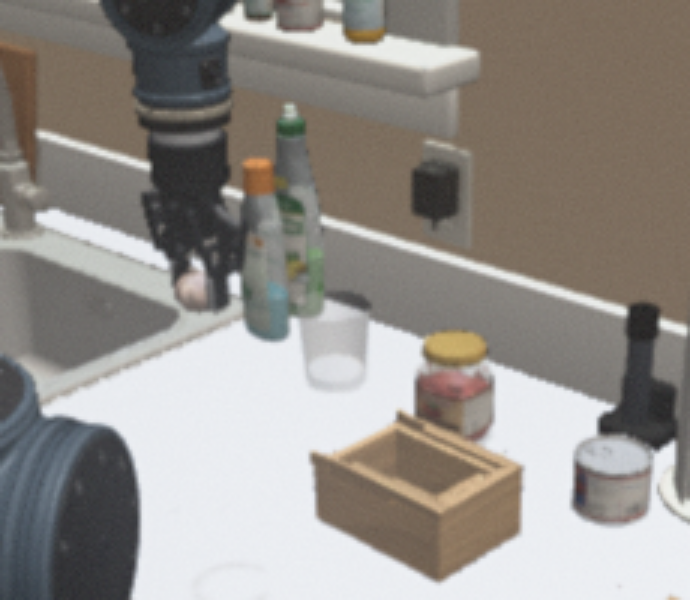

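The garlic is held between the pads (zoom (195,290)). Carrying it over the keeper.

```bash
python3 -m creep '[[[-0.02,-0.256,0],[0.004,0.006,0]],[[-0.02,-0.256,0],[0.004,0.006,0]],[[-0.02,-0.256,0],[0.004,0.006,0]],[[-0.02,-0.256,0],[0.004,0.006,0]],[[-0.02,-0.256,0],[0.004,0.006,0]]]'; python3 -m creep '[[[0,0,0],[0,0,0]]]'; python3 go.py .4995 .0385 .012 86.5
```

```text
t: 3.7
tcp_pos: [0.4957, 0.0341, 0.1429]
ee_rot: [0.033, 0.999, -0.002, -0.004]
contact_force: [-0.2, 0.2, 0.1]
gripper_width: 0.56
t: 3.82
tcp_pos: [0.4961, 0.0373, 0.1431]
ee_rot: [0.031, 1.0, -0.002, -0.004]
contact_force: [0.2, 0.2, -0.8]
gripper_width: 0.556
t 3.83 p [0.4961 0.0373 0.1431] F [ 0.2  0.2 -0.8] w 0.556
shift [-0.0042  0.0019  0.131 ] norm 0.131 rot [-0.004  -0.0071 -0.001 ] deg [-0.23 -0.4  -0.05]
```

```bash
python3 -m creep '[[[-0.004,0.001,0.03],[-0.004,-0.006,0]],[[-0.004,0.001,0.08],[-0.004,-0.006,0]],[[-0.004,0.001,0.11],[-0.004,-0.006,0]],[[-0.004,0.001,0.115],[-0.004,-0.006,0]],[[-0.004,0.001,0.115],[-0.004,-0.006,0]]]';python3 go.py .4995 .0385 .012 86.5
```

```text
t: 4.45
tcp_pos: [0.5001, 0.0387, 0.0292]
ee_rot: [0.03, 1.0, 0.0, 0.0]
contact_force: [1.6, 0.1, 0.3]
gripper_width: 0.558
t 4.45 p [0.5001 0.0387 0.0292] F [1.6 0.1 0.3] w 0.558
shift [ 0.0006 -0.0003  0.0172] norm 0.017 rot [0.0001 0.0001 0.0015] deg [0.01 0.01 0.09]
```

```bash
python3 -m creep '[[[0,0,0.008],[0,0,0]],[[0,0,0.014],[0,0,0]],[[0,0,0.017],[0,0,0]],[[0,0,0.017],[0,0,0]]]';python3 -m creep '[[[0,0,0.001],[0,0,0]],[[0,0,0.001],[0,0,0]]]'
```

```text
t: 4.95
tcp_pos: [0.501, 0.0382, 0.0137]
ee_rot: [0.03, 1.0, 0.001, 0.001]
contact_force: [-5.3, -4.8, 33.1]
gripper_width: 0.559
t: 5.2
tcp_pos: [0.5022, 0.0377, 0.0135]
ee_rot: [0.031, 1.0, 0.0, 0.003]
contact_force: [-10.0, -8.9, 46.9]
gripper_width: 0.559
```

```bash
python3 -m creep '[[[0,0,-0.0025],[0,0,0]],[[0,0,-0.0025],[0,0,0]]]';python3 -m creep '[[[0,0,0],[0,0,0]]]'
```

```text
t: 5.45
tcp_pos: [0.501, 0.0378, 0.014]
ee_rot: [0.031, 1.0, 0.0, 0.001]
contact_force: [0.9, -3.1, 14.1]
gripper_width: 0.557
t: 5.58
tcp_pos: [0.501, 0.0379, 0.014]
ee_rot: [0.031, 1.0, 0.0, 0.001]
contact_force: [0.2, -1.6, 14.7]
gripper_width: 0.561
```

```bash
python3 - <<'E'
from plant import *
from h import *
f=grab_frame("top"); a=f["color"][120:270,230:400]
g=grab_frame("scene"); b=g["color"][120:270,230:400]
cv2.imwrite("pics/s2.png",cv2.resize(np.hstack([a,b]),None,fx=2.3,fy=2.3,interpolation=cv2.INTER_CUBIC))
E
```

```text
(no output)
```

View pics/s2.png

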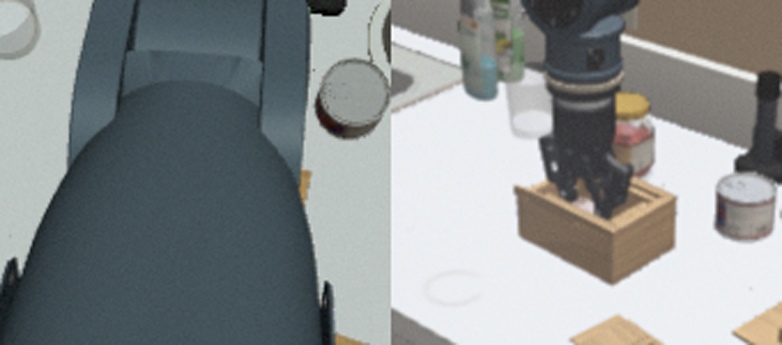

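The fingers stand inside the box without touching its walls and the garlic is down at floor level. Releasing.

```bash
python3 -m creep '[[[0,0,0],[0,0,0]],[[0,0,0],[0,0,0]]]' 0.75;python3 -m creep '[[[0,0,-0.02],[0,0,0]],[[0,0,-0.06],[0,0,0]],[[0,0,-0.12],[0,0,0]],[[0,0,-0.12],[0,0,0]]]'; python3 go.py .4918 -.2681 .12 81.8
```

```text
t: 5.92
tcp_pos: [0.5005, 0.0352, 0.0137]
ee_rot: [0.031, 1.0, -0.003, 0.001]
contact_force: [-0.9, -27.4, 13.9]
gripper_width: 0.746
t: 6.42
tcp_pos: [0.5022, 0.0381, 0.137]
ee_rot: [0.03, 1.0, 0.0, 0.003]
contact_force: [0.8, -0.5, 0.0]
gripper_width: 0.751
t 6.42 p [0.5022 0.0381 0.137 ] F [ 0.8 -0.5  0. ] w 0.751
shift [-0.0081 -0.3062  0.0168] norm 0.307 rot [0.0012 0.0064 0.0822] deg [0.07 0.37 4.71]
```

```bash
python3 -m creep '[[[-0.008,-0.306,0],[0,0,0.082]],[[-0.008,-0.306,0],[0,0,0.082]],[[-0.008,-0.306,0],[0,0,0.082]],[[-0.008,-0.306,0],[0,0,0.082]],[[-0.008,-0.306,0],[0,0,0.082]]]' 0.5;python3 -m creep '[[[0.0,0,0],[0,0,0]],[[0.0,0,0],[0,0,0]]]'; python3 go.py .4918 -.2681 .05 81.8
python3 - <<'E'
from plant import *
from h import *
np.set_printoptions(precision=4,suppress=True)
f=grab_frame("top"); a=f["color"][130:280,240:500]
cv2.imwrite("pics/s3.png",cv2.resize(a,None,fx=3,fy=3,interpolation=cv2.INTER_CUBIC))
W=cloud(f);z=W[...,2];M=np.zeros(z.shape,bool);M[195:228,298:345]=1
k=M&(z>.025)&(z<.07);hs=cv2.cvtColor(f["color"],cv2.COLOR_BGR2HSV);k&=hs[...,1]<80
print(k.sum(),W[k].mean(0),W[k].max(0),W[k].min(0))
E
```

```text
t: 7.05
tcp_pos: [0.4885, -0.2701, 0.1322]
ee_rot: [0.072, 0.997, 0.0, -0.0]
contact_force: [1.0, -0.2, 0.1]
gripper_width: 0.501
t: 7.3
tcp_pos: [0.4888, -0.2677, 0.1323]
ee_rot: [0.072, 0.997, 0.0, -0.001]
contact_force: [0.2, 0.3, -0.1]
gripper_width: 0.5
t 7.3 p [ 0.4888 -0.2677  0.1323] F [ 0.2  0.3 -0.1] w 0.5
shift [-0.0032 -0.      0.0823] norm 0.082 rot [ 0.0007 -0.0013 -0.0003] deg [ 0.04 -0.08 -0.02]
269 [0.4981 0.039  0.0415] [0.5225 0.0623 0.0605] [0.4762 0.0149 0.0262]
```

View pics/s3.png

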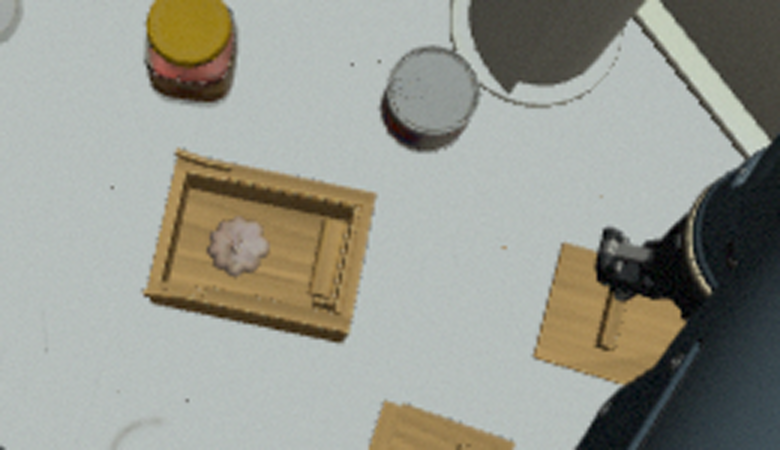

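The garlic stands upright in the box (zoom (238,246)); the gripper is over the lid's bar, its far end visible at zoom (608,325).

```bash
python3 -m creep '[[[-0.003,0,0.05],[0,0,0]],[[-0.003,0,0.1],[0,0,0]],[[-0.003,0,0.12],[0,0,0]],[[-0.003,0,0.1235],[0,0,0]],[[-0.003,0,0.1235],[0,0,0]]]';python3 go.py .4918 -.2681 .0085 81.8
```

```text
t: 7.98
tcp_pos: [0.4928, -0.268, 0.0104]
ee_rot: [0.071, 0.997, -0.0, 0.0]
contact_force: [0.5, 0.3, 0.4]
gripper_width: 0.501
t 7.97 p [ 0.4928 -0.268   0.0104] F [0.5 0.3 0.4] w 0.501
shift [ 0.001  -0.0003  0.0019] norm 0.002 rot [-0.0002  0.0007  0.0014] deg [-0.01  0.04  0.08]
```

```bash
python3 -m creep '[[[0,0,0],[0,0,0]],[[0,0,0],[0,0,0]],[[0,0,0],[0,0,0]],[[0,0,0],[0,0,0]]]' 0 40; python3 go.py .4918 -.2681 .0085 81.8
```

```text
t: 8.48
tcp_pos: [0.4929, -0.2688, 0.0108]
ee_rot: [0.071, 0.997, -0.0, 0.001]
contact_force: [-0.9, 1.4, 7.8]
gripper_width: 0.129
t 8.47 p [ 0.4929 -0.2688  0.0108] F [-0.9  1.4  7.8] w 0.129
shift [0.0012 0.0005 0.0023] norm 0.003 rot [-0.0005  0.0018  0.0003] deg [-0.03  0.1   0.02]
```

```bash
python3 -m creep '[[[0,0,-0.03],[0,0,0]],[[0,0,-0.09],[0,0,0]],[[0,0,-0.15],[0,0,0]],[[0,0,-0.16],[0,0,0]],[[0,0,-0.16],[0,0,0]]]' - 60;python3 go.py .5069 .1602 .17 86.5;python3 - <<'E'
from plant import *
from h import *
f=grab_frame("scene"); a=f["color"][100:300,250:480]
cv2.imwrite("pics/s4.png",cv2.resize(a,None,fx=3,fy=3,interpolation=cv2.INTER_CUBIC))
E
```

```text
t: 9.1
tcp_pos: [0.4924, -0.2686, 0.1699]
ee_rot: [0.071, 0.997, -0.0, 0.001]
contact_force: [-0.2, 0.4, -2.2]
gripper_width: 0.127
t 9.1 p [ 0.4924 -0.2686  0.1699] F [-0.2  0.4 -2.2] w 0.127
shift [ 4.670e-02  4.265e-01 -3.000e-04] norm 0.429 rot [-0.0004  0.001  -0.0818] deg [-0.02  0.06 -4.68]
```

View pics/s4.png

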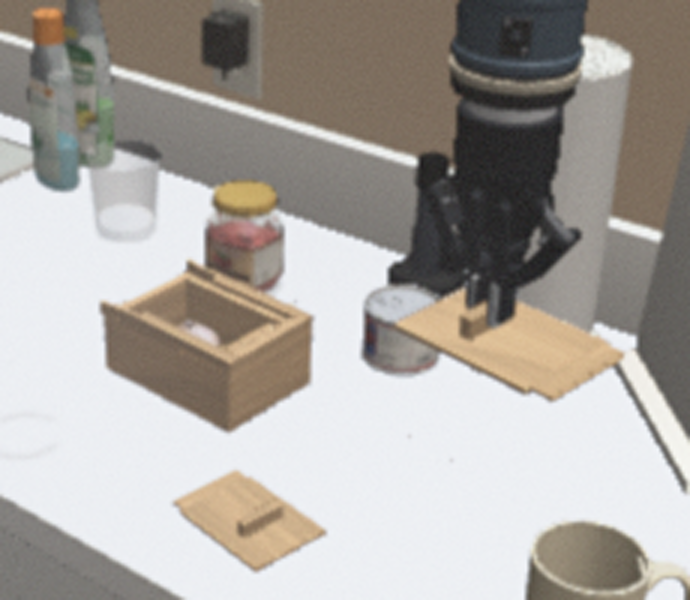

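The lid hangs level in the gripper. Carrying it to in front of the mouth.

```bash
python3 -m creep '[[[0.047,0.426,0],[0,0,-0.082]],[[0.047,0.426,0],[0,0,-0.082]],[[0.047,0.426,0],[0,0,-0.082]],[[0.047,0.426,0],[0,0,-0.082]],[[0.047,0.426,0],[0,0,-0.082]]]';python3 go.py .5069 .1602 .17 86.5
```

```text
t: 9.78
tcp_pos: [0.5013, 0.0457, 0.1679]
ee_rot: [0.03, 1.0, -0.0, -0.001]
contact_force: [1.8, -0.2, -1.5]
gripper_width: 0.12
t 9.78 p [0.5013 0.0457 0.1679] F [ 1.8 -0.2 -1.5] w 0.12
shift [ 0.0014  0.1146 -0.0022] norm 0.115 rot [-0.0004 -0.0026  0.0001] deg [-0.02 -0.15  0.  ]
```

```bash
python3 -m creep '[[[0.0,0.115,0],[0,0,0]],[[0.0,0.115,0],[0,0,0]],[[0.0,0.115,0],[0,0,0]],[[0.0,0.115,0.05],[0,0,0]],[[0.0,0.115,0.06],[0,0,0]]]';python3 go.py .5069 .1602 .08 86.5
python3 - <<'E'
from plant import *
from h import *
np.set_printoptions(precision=4,suppress=True)
f=grab_frame("top"); a=f["color"][120:270,230:430]
g=grab_frame("scene"); b=g["color"][120:270,210:410]
cv2.imwrite("pics/s5.png",cv2.resize(np.hstack([a,b]),None,fx=2,fy=2,interpolation=cv2.INTER_CUBIC))
np.savez('/tmp/top5.npz',**f);np.savez('/tmp/scene5.npz',**g)
E
```

```text
t: 10.4
tcp_pos: [0.5069, 0.1573, 0.1061]
ee_rot: [0.031, 1.0, -0.001, -0.003]
contact_force: [-1.2, 0.1, -2.2]
gripper_width: 0.121
t 10.4 p [0.5069 0.1573 0.1061] F [-1.2  0.1 -2.2] w 0.121
shift [-0.      0.0029  0.0261] norm 0.026 rot [-0.0025 -0.0061 -0.0001] deg [-0.14 -0.35 -0.01]
```

View pics/s5.png

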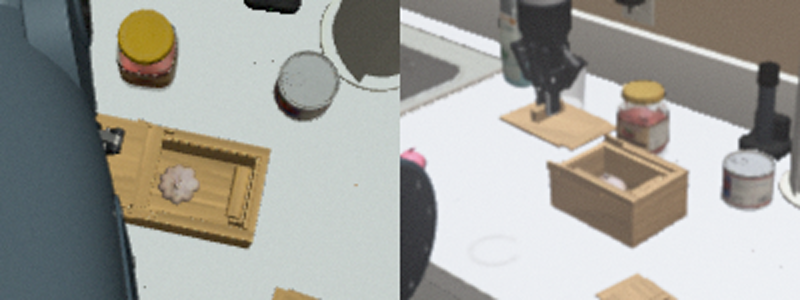

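```bash
python3 - <<'E'
from h import *
np.set_printoptions(precision=4,suppress=True)
th=np.radians(-3.5);c=np.array([.4984,.0205]);X=np.array([np.cos(th),np.sin(th)]);Y=np.array([-np.sin(th),np.cos(th)])
for n in('top','scene'):
    f=dict(np.load(f'/tmp/{n}5.npz'));W=cloud(f);z=W[...,2]
    hs=cv2.cvtColor(f["color"],cv2.COLOR_BGR2HSV);wood=(hs[...,0]>8)&(hs[...,0]<28)&(hs[...,1]>60)
    k=wood&(z>.09)&(z<.112)&(W[...,0]>.42)&(W[...,0]<.58)&(W[...,1]>.05)&(W[...,1]<.26)
    P=W[k];a=(P[:,:2]-c)@X*1000;b=(P[:,:2]-c)@Y*1000
    print(n,k.sum(),'x',np.percentile(a,[0,1,99,100]),'y',np.percentile(b,[0,1,99,100]))
    A=np.c_[a,b,np.ones(len(a))];s=np.linalg.lstsq(A,P[:,2]*1000,rcond=None)[0];print('plane slope deg x,y',np.degrees(s[:2]),'z0',s[2]+s[1]*120)
    for lo in range(40,200,10):
        q=(b>=lo)&(b<lo+10)
        if q.sum()>8: print(lo,q.sum(),a[q].min().round(1),a[q].max().round(1))
    for lo in range(-50,50,10):
        q=(a>=lo)&(a<lo+10)
        if q.sum()>4: print('nose',lo,b[q].min().round(1),b[q].max().round(1))
E
```

```text
top 909 x [-50.3338 -47.1561  47.6669  49.1729] y [ 43.8111  44.3336 117.8002 123.2442]
plane slope deg x,y [-0.561   0.3183] z0 102.51409484999199
40 113 -46.5 44.2
50 172 -46.6 45.4
60 190 -50.3 49.2
70 180 -50.3 48.6
80 138 -36.9 48.2
90 58 -17.9 49.0
100 25 35.4 48.6
110 28 31.9 48.2
nose -50 44.7 75.5
nose -40 43.9 84.8
nose -30 43.8 89.4
nose -20 44.4 94.0
nose -10 44.0 98.5
nose 0 44.0 99.3
nose 10 44.1 87.5
nose 20 44.0 87.4
nose 30 44.2 119.7
nose 40 45.7 123.2
scene 659 x [-55.215  -51.1149  43.7214  46.4817] y [ 40.4644  41.1703 179.9522 186.8752]
plane slope deg x,y [-0.4746  0.3533] z0 102.6341943940337
40 60 -45.1 40.8
50 54 -46.7 41.8
60 55 -52.2 44.1
70 60 -52.1 43.6
80 60 -51.1 46.5
90 45 -55.2 42.6
100 61 -50.7 42.2
110 51 -52.3 46.0
120 61 -46.4 43.8
130 47 -51.0 46.2
140 20 -50.3 43.0
150 22 -51.1 -14.3
160 25 -51.1 -9.5
170 32 -46.3 11.3
nose -50 42.6 181.0
nose -40 40.5 186.9
nose -30 40.5 180.0
nose -20 40.5 181.8
nose -10 41.4 181.5
nose 0 41.2 181.6
nose 10 40.8 177.9
nose 20 41.2 135.3
nose 30 40.6 141.4
nose 40 42.5 147.1
```

Top view: the lid is centred to about 0.6 mm, square with the channel, with its nose at keeper y = 44 mm, so it lies before the lips at 35. Lowering it.

```bash
python3 -m creep '[[[-0.0005,0.002,0.015],[0,0,0]],[[-0.0005,0.002,0.026],[0,0,0]],[[-0.0005,0.002,0.029],[0,0,0]],[[-0.0005,0.002,0.029],[0,0,0]]]' ;python3 go.py .5069 .1602 .0728 86.5
```

```text
t: 11.0
tcp_pos: [0.5101, 0.1606, 0.0807]
ee_rot: [0.03, 1.0, -0.0, -0.0]
contact_force: [-0.6, 0.1, -1.3]
gripper_width: 0.119
t 11.0 p [0.5101 0.1606 0.0807] F [-0.6  0.1 -1.3] w 0.119
shift [ 0.0032 -0.0006  0.0079] norm 0.009 rot [-0.     -0.0001  0.0002] deg [-0.   -0.01  0.01]
```

```bash
cat > meas.py <<'E'
from plant import *
from h import *
import sys
np.set_printoptions(precision=2,suppress=True)
def meas(zlo,zhi):
    th=np.radians(-3.5);c=np.array([.4984,.0205]);X=np.array([np.cos(th),np.sin(th)]);Y=np.array([-np.sin(th),np.cos(th)])
    f=grab_frame('top');W=cloud(f);z=W[...,2]
    hs=cv2.cvtColor(f["color"],cv2.COLOR_BGR2HSV);wood=(hs[...,0]>8)&(hs[...,0]<28)&(hs[...,1]>60)
    k=wood&(z>zlo)&(z<zhi)&(W[...,0]>.42)&(W[...,0]<.58)&(W[...,1]>.0)&(W[...,1]<.26)
    P=W[k];a=(P[:,:2]-c)@X*1000;b=(P[:,:2]-c)@Y*1000
    print(k.sum(),'y',np.percentile(b,[0,1]),'z',np.median(P[:,2]))
    for lo in range(-20,130,10):
        q=(b>=lo)&(b<lo+10)
        if q.sum()>8: print(lo,q.sum(),a[q].min().round(1),a[q].max().round(1))
    s=state();p=(np.array(s['tcp_pos'][:2])-c);print('tcp keeper',p@X*1000,p@Y*1000,s['tcp_pos'][2]*1000)
    cv2.imwrite(sys.argv[3],cv2.resize(f["color"][160:260,250:390],None,fx=4,fy=4,interpolation=cv2.INTER_CUBIC))
meas(float(sys.argv[1]),float(sys.argv[2]))
E
python3 meas.py .073 .085 pics/m1.png
```

```text
1172 y [-23.37 -19.02] z 0.0767472061365781
-20 39 -55.7 53.6
-10 47 -55.8 56.0
0 46 -55.7 55.4
10 45 -56.0 55.8
20 48 -56.0 55.0
30 32 -56.1 55.2
40 65 -55.8 54.7
50 184 -56.5 55.2
60 187 -57.9 56.3
70 183 -54.3 57.0
80 144 -35.0 51.0
90 72 -24.9 51.2
100 30 -5.1 52.2
110 28 32.9 52.1
120 13 39.1 51.5
tcp keeper 3.2778486410762726 140.6174228215615 80.92414365867478
```

View pics/m1.png

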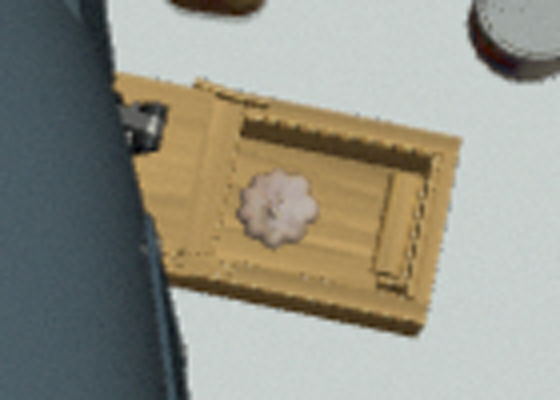

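Lid's far edge lies at x = 51–52 in the keeper instead of 49.5, so it is about 2.5 mm too far over; moving back, then lowering.

```bash
python3 -m creep '[[[0.0027,0,0],[0,0,0]],[[0.0027,0,0.003],[0,0,0]],[[0.0027,0,0.0045],[0,0,0]],[[0.0027,0,0.0045],[0,0,0]]]' ;python3 go.py .5077 .1602 .0728 86.5;  python3 meas.py .073 .085 pics/m2.png
```

```text
t: 11.55
tcp_pos: [0.5073, 0.1608, 0.076]
ee_rot: [0.03, 1.0, -0.0, -0.0]
contact_force: [0.3, 0.3, -1.8]
gripper_width: 0.119
t 11.55 p [0.5073 0.1608 0.076 ] F [ 0.3  0.3 -1.8] w 0.119
shift [-0.0004 -0.0005  0.0032] norm 0.003 rot [-0.0001 -0.0002  0.0003] deg [-0.01 -0.01  0.02]
596 y [-23.34 -21.14] z 0.07506313747245646
-20 41 -55.8 54.4
-10 48 -55.4 56.0
0 43 -55.7 55.3
10 50 -55.9 55.3
20 45 -55.9 55.6
30 33 -56.1 55.6
40 22 -56.3 55.0
50 73 -56.5 55.4
60 73 -57.9 56.7
70 68 -58.7 56.7
80 49 -34.8 48.3
90 19 -22.6 48.2
100 10 -4.9 47.9
110 9 30.9 48.3
tcp keeper 0.3848871153566205 140.55751332289447 76.07602464491077
```

```bash
python3 -m creep '[[[-0.0004,0,0.001],[0,0,0]],[[-0.0004,0,0.002],[0,0,0]],[[-0.0004,0,0.002],[0,0,0]]]' ;python3 -m creep '[[[0,0,0.001],[0,0,0]],[[0,0,0.001],[0,0,0]]]'
```

```text
t: 11.98
tcp_pos: [0.5077, 0.1607, 0.0741]
ee_rot: [0.03, 1.0, -0.0, -0.0]
contact_force: [0.4, -0.1, -2.3]
gripper_width: 0.12
t: 12.22
tcp_pos: [0.5078, 0.1608, 0.0731]
ee_rot: [0.03, 1.0, -0.0, -0.0]
contact_force: [-0.3, -0.0, -1.7]
gripper_width: 0.12
```

```bash
python3 -m creep '[[[0,0,0.001],[0,0,0]],[[0,0,0.001],[0,0,0]]]' ;python3 -m creep '[[[0,0,0.0007],[0,0,0]],[[0,0,0.0007],[0,0,0]]]'
```

```text
t: 12.48
tcp_pos: [0.5079, 0.1609, 0.0723]
ee_rot: [0.03, 1.0, 0.0, 0.0]
contact_force: [-1.6, 2.3, 2.8]
gripper_width: 0.119
t: 12.72
tcp_pos: [0.5079, 0.161, 0.0717]
ee_rot: [0.03, 1.0, 0.0, 0.0]
contact_force: [-1.9, 3.0, 6.5]
gripper_width: 0.117
```

Contact with the ledges felt at TCP z ≈ 0.0725. Easing up slightly and sliding in.

```bash
python3 -m creep '[[[0,0,-0.0009],[0,0,0]],[[0,-0.004,-0.0009],[0,0,0]],[[0,-0.008,-0.0009],[0,0,0]],[[0,-0.012,-0.0009],[0,0,0]],[[0,-0.016,-0.0009],[0,0,0]]]' - 40;python3 -m creep '[[[0,0,0],[0,0,0]]]'
```

```text
t: 13.35
tcp_pos: [0.507, 0.1446, 0.0725]
ee_rot: [0.03, 1.0, 0.0, 0.0]
contact_force: [-0.2, 4.4, 4.7]
gripper_width: 0.12
t: 13.48
tcp_pos: [0.5069, 0.1442, 0.0724]
ee_rot: [0.031, 1.0, -0.0, 0.0]
contact_force: [1.7, -0.9, 3.9]
gripper_width: 0.121
```

```bash
python3 -m creep '[[[0,-0.006,0],[0,0,0]],[[0,-0.012,0],[0,0,0]],[[0,-0.018,0],[0,0,0]],[[0,-0.024,0],[0,0,0]],[[0,-0.03,0],[0,0,0]]]';python3 -m creep '[[[0,0,0],[0,0,0]]]';python3 meas.py .064 .072 pics/m3.png
```

```text
t: 14.1
tcp_pos: [0.5054, 0.1152, 0.0728]
ee_rot: [0.03, 1.0, 0.001, 0.0]
contact_force: [0.7, 6.8, 8.8]
gripper_width: 0.121
t: 14.22
tcp_pos: [0.5054, 0.1147, 0.0728]
ee_rot: [0.031, 1.0, 0.0, 0.0]
contact_force: [0.9, 1.4, 8.5]
gripper_width: 0.12
469 y [-15.25  -1.89] z 0.06900531102052032
0 132 -41.8 43.3
10 132 -40.0 53.5
20 94 -20.2 42.6
30 67 1.7 51.8
40 26 36.1 51.4
50 12 38.6 51.1
tcp keeper 1.2421304381940121 94.4552342309186 72.77753009816018
```

View pics/m3.png

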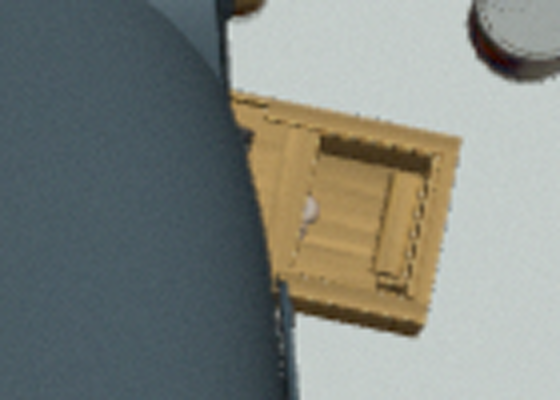

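The lid's nose is under the lips (zoom column ~300), square, with the garlic beneath. Continuing.

```bash
python3 -m creep '[[[0,-0.008,-0.0004],[0,0,0]],[[0,-0.016,-0.0004],[0,0,0]],[[0,-0.024,-0.0004],[0,0,0]],[[0,-0.03,-0.0004],[0,0,0]],[[0,-0.036,-0.0004],[0,0,0]]]';python3 -m creep '[[[0,0,0],[0,0,0]]]'; python3 go.py .5003 .0495 .0728 86.5
```

```text
t: 14.9
tcp_pos: [0.5029, 0.0787, 0.0729]
ee_rot: [0.03, 1.0, 0.0, 0.0]
contact_force: [0.2, 6.4, 5.4]
gripper_width: 0.118
t: 15.02
tcp_pos: [0.5029, 0.0781, 0.0729]
ee_rot: [0.031, 1.0, -0.0, 0.0]
contact_force: [0.3, -0.4, 6.7]
gripper_width: 0.122
t 15.03 p [0.5029 0.0781 0.0729] F [ 0.3 -0.4  6.7] w 0.122
shift [ 0.0008 -0.0287  0.0001] norm 0.029 rot [-0.0004  0.0002 -0.0004] deg [-0.03  0.01 -0.02]
```

```bash
python3 -m creep '[[[0,-0.002,0],[0,0,0]],[[0,-0.004,0],[0,0,0]],[[0,-0.006,0],[0,0,0]]]'; for i in 1 ; do python3 -m creep '[[[0,-0.001,0],[0,0,0]],[[0,-0.002,0],[0,0,0]]]';python3 -m creep '[[[0,-0.001,0],[0,0,0]],[[0,-0.002,0],[0,0,0]]]';done
```

```text
t: 15.4
tcp_pos: [0.5025, 0.0729, 0.0729]
ee_rot: [0.03, 1.0, 0.0, 0.0]
contact_force: [0.2, 4.1, 5.9]
gripper_width: 0.12
t: 15.65
tcp_pos: [0.5024, 0.0709, 0.0729]
ee_rot: [0.03, 1.0, 0.0, 0.0]
contact_force: [0.2, 4.4, 6.2]
gripper_width: 0.119
t: 15.9
tcp_pos: [0.5023, 0.0689, 0.0729]
ee_rot: [0.03, 1.0, 0.0, 0.0]
contact_force: [-0.3, 3.8, 6.5]
gripper_width: 0.117
```

```bash
python3 -m creep '[[[0,-0.001,0],[0,0,0]],[[0,-0.002,0],[0,0,0]]]';python3 -m creep '[[[0,-0.001,0],[0,0,0]],[[0,-0.002,0],[0,0,0]]]'
```

```text
t: 16.15
tcp_pos: [0.5021, 0.0669, 0.0729]
ee_rot: [0.03, 1.0, 0.0, 0.0]
contact_force: [0.4, 5.6, 6.1]
gripper_width: 0.122
t: 16.4
tcp_pos: [0.502, 0.0655, 0.0729]
ee_rot: [0.03, 1.0, 0.001, 0.0]
contact_force: [-0.0, 10.9, 4.8]
gripper_width: 0.118
```

Force rises to 11 N at y ≈ 0.066: that is the ridge. Home should be near y ≈ 0.048.

```bash
for i in 1 ; do python3 -m creep '[[[0,-0.001,0],[0,0,0]],[[0,-0.002,0],[0,0,0]]]';python3 -m creep '[[[0,-0.001,0],[0,0,0]],[[0,-0.002,0],[0,0,0]]]';done
```

```text
t: 16.65
tcp_pos: [0.5019, 0.0636, 0.0729]
ee_rot: [0.03, 1.0, 0.001, 0.0]
contact_force: [0.4, 9.4, 6.4]
gripper_width: 0.122
t: 16.9
tcp_pos: [0.5019, 0.0614, 0.073]
ee_rot: [0.03, 1.0, 0.001, 0.0]
contact_force: [0.8, 7.7, 6.4]
gripper_width: 0.121
```

```bash
python3 -m creep '[[[0,-0.001,0],[0,0,0]],[[0,-0.002,0],[0,0,0]]]';python3 -m creep '[[[0,-0.001,0],[0,0,0]],[[0,-0.002,0],[0,0,0]]]'
```

```text
t: 17.15
tcp_pos: [0.5018, 0.0593, 0.073]
ee_rot: [0.03, 1.0, 0.001, 0.0]
contact_force: [-0.2, 6.7, 7.7]
gripper_width: 0.121
t: 17.4
tcp_pos: [0.5017, 0.0571, 0.0731]
ee_rot: [0.03, 1.0, 0.0, 0.0]
contact_force: [0.2, 5.3, 7.9]
gripper_width: 0.116
```

```bash
python3 -m creep '[[[0,-0.001,0],[0,0,0]],[[0,-0.002,0],[0,0,0]]]';python3 -m creep '[[[0,-0.001,0],[0,0,0]],[[0,-0.002,0],[0,0,0]]]'
```

```text
t: 17.65
tcp_pos: [0.5016, 0.055, 0.0731]
ee_rot: [0.03, 1.0, 0.0, 0.0]
contact_force: [0.6, 4.3, 7.9]
gripper_width: 0.121
t: 17.9
tcp_pos: [0.5014, 0.0528, 0.073]
ee_rot: [0.03, 1.0, 0.0, 0.0]
contact_force: [1.1, 2.7, 8.0]
gripper_width: 0.123
```

```bash
python3 -m creep '[[[0,-0.001,0],[0,0,0]],[[0,-0.002,0],[0,0,0]]]';python3 -m creep '[[[0,-0.0005,0],[0,0,0]],[[0,-0.001,0],[0,0,0]]]'
```

```text
t: 18.15
tcp_pos: [0.5012, 0.0507, 0.0729]
ee_rot: [0.03, 1.0, 0.0, 0.0]
contact_force: [0.0, 2.0, 6.3]
gripper_width: 0.121
t: 18.4
tcp_pos: [0.5011, 0.0498, 0.0729]
ee_rot: [0.03, 1.0, 0.0, 0.0]
contact_force: [-0.1, 4.4, 6.0]
gripper_width: 0.119
```

```bash
python3 -m creep '[[[0,-0.0005,0],[0,0,0]],[[0,-0.001,0],[0,0,0]]]';python3 -m creep '[[[0,-0.0005,0],[0,0,0]],[[0,-0.001,0],[0,0,0]]]'
```

```text
t: 18.65
tcp_pos: [0.501, 0.049, 0.0729]
ee_rot: [0.03, 1.0, 0.0, 0.0]
contact_force: [0.4, 5.5, 5.9]
gripper_width: 0.121
t: 18.9
tcp_pos: [0.501, 0.0481, 0.0729]
ee_rot: [0.03, 1.0, 0.0, 0.0]
contact_force: [-0.0, 6.4, 5.7]
gripper_width: 0.12
```

```bash
python3 -m creep '[[[0,-0.0005,0],[0,0,0]],[[0,-0.001,0],[0,0,0]]]';python3 -m creep '[[[0,-0.0005,0],[0,0,0]],[[0,-0.001,0],[0,0,0]]]'
```

```text
t: 19.15
tcp_pos: [0.5009, 0.0478, 0.0729]
ee_rot: [0.03, 1.0, 0.001, 0.0]
contact_force: [0.2, 13.4, 5.7]
gripper_width: 0.122
t: 19.4
tcp_pos: [0.5009, 0.0477, 0.0729]
ee_rot: [0.03, 1.0, 0.002, 0.0]
contact_force: [1.2, 20.6, 5.0]
gripper_width: 0.119
```

The lid has stopped at y = 0.0477, 18 mm past the ridge, and the push has risen to 20 N: that is the stop. Relaxing and releasing.

```bash
python3 -m creep '[[[0,0.0013,-0.0004],[0,0,0]],[[0,0.0013,-0.0004],[0,0,0]]]';python3 -m creep '[[[0,0,0],[0,0,0]],[[0,0,0],[0,0,0]],[[0,0,0],[0,0,0]]]' 0.35;python3 -m creep '[[[0,0,-0.02],[0,0,0]],[[0,0,-0.06],[0,0,0]],[[0,0,-0.11],[0,0,0]],[[0,0,-0.11],[0,0,0]]]'
```

```text
t: 19.65
tcp_pos: [0.5007, 0.0479, 0.073]
ee_rot: [0.03, 1.0, 0.001, -0.0]
contact_force: [2.0, 9.9, 0.1]
gripper_width: 0.123
t: 20.02
tcp_pos: [0.5007, 0.047, 0.073]
ee_rot: [0.031, 1.0, -0.0, -0.0]
contact_force: [0.4, -0.4, 0.5]
gripper_width: 0.347
t: 20.52
tcp_pos: [0.5027, 0.0473, 0.1866]
ee_rot: [0.03, 1.0, 0.0, 0.003]
contact_force: [-0.6, 0.1, -0.6]
gripper_width: 0.352
```

```bash
python3 -m creep '[[[0,0.3,-0.02],[0,0,0]],[[0,0.3,-0.02],[0,0,0]],[[0,0.3,-0.02],[0,0,0]],[[0,0.3,-0.02],[0,0,0]],[[0,0.3,-0.02],[0,0,0]]]';python3 -m creep '[[[0,0,0],[0,0,0]]]'; cat > chk.py <<'E'
from plant import *
from h import *
np.set_printoptions(precision=2,suppress=True)
th=np.radians(-3.5);c=np.array([.4984,.0205]);X=np.array([np.cos(th),np.sin(th)]);Y=np.array([-np.sin(th),np.cos(th)])
f=grab_frame('top');W=cloud(f);z=W[...,2]
P=W[(z>.080)&(z<.095)&(W[...,0]>.44)&(W[...,0]<.56)&(W[...,1]>-.06)&(W[...,1]<.13)]
a=(P[:,:2]-c)@X*1000;b=(P[:,:2]-c)@Y*1000
print('bar',len(P),'x',a.min(),a.max(),'y',b.min(),b.max(),'mean',a.mean(),b.mean(),'z',np.median(P[:,2])*1000)
q=W[(z>.06)&(z<.0725)&(W[...,0]>.44)&(W[...,0]<.56)&(W[...,1]>-.06)&(W[...,1]<.13)]
b=(q[:,:2]-c)@Y*1000;a=(q[:,:2]-c)@X*1000;m=abs(a)<38;print('lid top y',np.percentile(b[m],[1,99]),'z',np.median(q[m,2])*1000)
g=grab_frame('scene')
A=np.hstack([f["color"][120:280,210:400],g["color"][140:300,210:400]]);import sys
cv2.imwrite(sys.argv[1],cv2.resize(A,None,fx=2.1,fy=2.1,interpolation=cv2.INTER_CUBIC)); s=state();print(s['t'],s['contact_force'])
E
python3 chk.py pics/c1.png
```

```text
t: 21.15
tcp_pos: [0.5186, 0.3489, 0.2022]
ee_rot: [0.03, 1.0, -0.0, -0.0]
contact_force: [1.2, -0.1, 0.1]
gripper_width: 0.353
t: 21.28
tcp_pos: [0.5184, 0.3496, 0.2014]
ee_rot: [0.029, 1.0, -0.0, -0.001]
contact_force: [0.7, -0.3, -0.4]
gripper_width: 0.349
bar 135 x -55.644725289595534 45.86822424674521 y -74.01469619537616 35.574370647612724 mean -0.551091458015157 26.19236025002485 z 87.40627593945472
lid top y [-65.21  78.88] z 69.10372085831956
21.375 [ 0.52 -0.31 -0.9 ]
```

View pics/c1.png

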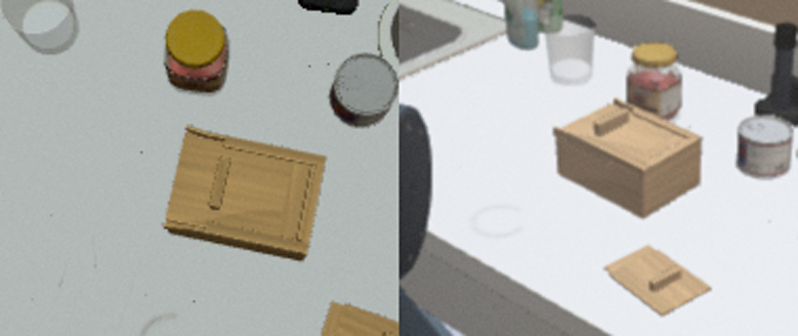

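The lid is seated flush, its tail at the mouth (keeper y ≈ 79 mm). The tin and jar sit at the same pixels as before, (383,163) and (303,140). The tumbler is also where it was. Handing in.

```bash
python3 -c "
from plant import *
print(close_job())"
```

```text
the job is handed in; nothing more can be done
None
```

The garlic is inside the keeper and the larger lid is slid fully home over it. I handed the job in at about 21.4 s of the 67 s allowed, with the gripper clear of everything.

- **Garlic:** I lowered it to the keeper floor and released it there. A picture afterwards showed it upright and inside. The contact was harder than I meant: the wrist force peaked at about 47 N, against the 120 N limit. I take it as the garlic or fingertips on the floor, because the gripper's body should still have been about 10 mm above the rim. When I opened the gripper inside the box I read a further 27 N sideways, probably a finger touching a wall.
- **Lid:** I laid its nose on the ledges and slid it in. The push rose to 11 N at the ridge, then fell to 2 N as the ridge snapped into the groove. It met the stop about 18 mm past the ridge, as expected, and I stopped pushing at 20 N.
- **Final checks:** The last pictures show the lid flat under the lips. Its tail is at keeper y ≈ 79 mm, where 76 to 84 mm counts as home. The tin, tumbler and jam jar look unmoved.
- **Not checked:** I did not tug the lid back afterwards to confirm the catch holds. My depth reading of the finger bar had some stray points in it, so I relied on the felt stop and the tail position.

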